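# Set up the edge check of a moulded plaque

## Task

Set up the edge-straightness check of the white moulded plaque: set the steel straightedge down on the dark granite plate, without dropping it, and lay it flush against the plaque's free long edge, covering that whole edge. Lay the two instruments into the grey kit tray in order of use, counting lanes from the blue-marked end: the red-handled feeler gauge flat in the first lane, the yellow-handled scriber flat in the second. Leave the brush lying in the third lane.

Things in the scene. Friction and masses are not known exactly. Their poses are not given: they have to be found in the camera images.
- plate: Fixed dark granite plate, 190 (x) x 210 (y) x 20 mm high, origin at the centre of its underside on the bench. A white plaque 100 (x) x 150 (y) x 10 mm is fixed on it, centred 20 mm to +x of the plate's centre. Orange stops 14 mm high flank its +x side and the +x half of both short ends. Its free long edge faces the plate's -x (towards the robot), before a bare granite strip 65 mm wide (x).
- plaque_edge (a point): Middle of the plaque's free long edge, at its foot, on the granite's top face (20 mm above the bench). Axes as the plate: y runs along the edge (150 mm long), +x points into the plaque, -x over the bare granite strip, z up.
- straightedge: Loose steel straightedge, 0.4 kg: bar 180 (x) x 30 (y) x 12 mm high; on its middle a black grip 80 (x) x 16 (y) mm, rising from 12 to 44 mm above the underside. Origin at the centre of the underside, x along the bar. Either long side may face the plaque. Starts flat on the teal mat. Laid in place, its x is parallel to the plaque edge and its centre 15 mm from it.
- mat: Fixed teal mat, 220 x 220 x 3 mm, on which the straightedge, feeler gauge and scriber lie at the start; origin at the centre of its underside on the bench.
- feeler: Loose feeler gauge, 0.06 kg: red box handle 70 (x) x 18 (y) x 20 mm high with a steel blade 60 x 13 x 2 mm, 10 to 12 mm above the underside, pointing to +x. Overall 130 mm in x (-65 to +65). Origin at mid-length on the underside; the handle's centre is at x = -30 mm.
- feeler_grip (a point): Centre of the feeler gauge's red handle, 10 mm above its underside.
- scriber: Loose scriber, 0.06 kg: yellow box handle 70 (x) x 18 (y) x 20 mm high with a steel rod 5 mm thick ending in a point to +x. Overall 130 mm in x (-65 to +65). Origin at mid-length on the underside; the handle's centre is at x = -30 mm.
- scriber_grip (a point): Centre of the scriber's yellow handle, 10 mm above its underside.
- kit_tray: Fixed shallow grey kit tray, 176 (x) x 186 (y) mm, floor 3 mm thick, ribs and rim 6 mm wide rising 6 mm above the floor (9 mm above the bench). Three lanes side by side in y, each 164 mm long in x and 54 mm wide; a blue strip marks the +y end. Origin at the centre of the underside on the bench.
- lane1 (a point): Centre of the floor of the first lane, next to the blue strip (60 mm to the tray's +y of its centre, 3 mm above the bench). x along the lane. Either end of an instrument may point either way.
- lane2 (a point): Centre of the floor of the second, middle lane. Axes as lane1.
- brush: Bystander: wooden brush 120 x 22 x 14 mm lying in the third lane of the tray; origin at the centre of its underside.
Not all that is in view belongs to the job. There is more than one size of the scriber; the job needs the middle-sized.

How it is judged:
By the outcome, as a careful person would: the job done as asked, in the order asked, and still so for the second after the job is handed in, with the robot touching nothing.
It also fails if it takes over 72 s, if anything falls off the work surface, if the arm or the gripper's body presses on something with over 40 N, if the wrist force passes 120 N, or if a joint passes its speed limit or range.

## Robot

A 6-joint arm with a two-finger parallel gripper is mounted at the origin on the work surface. World frame = base frame: x ahead of the robot, y to its left, z up, the work surface at z = 0. Lengths are in m, angles in rad, forces in N, time in s.
With the tool pointing down it reaches from about 0.3 to 0.85 m from the base axis. Payload 4.2 kg.
Tool frame: the origin (TCP) lies on the centre line of the jaws, within the pads' length; the fingertips stand 25 mm ahead of it and the grasp point (between the pads) lies 6 mm ahead of it; x points along the fingers, y is the direction in which the jaws open and shut, and the axes are right-handed (so a half turn about x gives the same grasp; the last joint's range is limited). The gripper opens to 91 mm and grips with 3 to 60 N. Pads are 32 mm wide; open, the fingers measure 118 mm over their backs; the gripper's body (76 mm by 178 mm) begins 60 mm behind the grasp point.
Start: joints at [1.33, 0.32, 1.565, -0, 1.257, -0.02], TCP at [0.126, 0.561, 0.239] pointing down, gripper open.
Joint ranges: [-3.11, 3.11], [-0.84, 2.01], [0.21, 2.61], [-1.34, 4.49], [0.05, 2.63], [-2.56, 2.56]. Speed limits (rad/s): [2.57, 2.57, 3.14, 3.14, 3.14, 3.14].

## Interface

Orientations are given as a 3x3 rotation matrix whose columns are the frame's x, y, z axes.
In Python, from cell import * gives the robot as it stands.
- The arm moves only by the tool arm_command, never from a script. Its argument "commands" is text: rows parted by semicolons, each of 6 numbers parted by spaces: the shift along the tool's x, y, z in mm, then the turn, a rotation vector about the tool's x, y, z in units of 5 degrees (1.0 is 5 degrees). In form: dx dy dz ax ay az; .... A call has 1 to 10 rows; each row is the pose to reach, as a shift and turn from the pose commanded when the call began, along the tool's axes at that moment; what a row does not reach only later rows make up. A row lasts 1/12 s, in which the tool goes at most 41.7 mm and 7.16 degrees, less where a joint would pass 70% of its speed; a pose out of reach is approached as far as the arm can. A call with a gripper value outside its range is refused whole. "hand" is the opening, from -1 (shut) to 1 (fully open), so that 0 is half open, set as the call begins (left out, the last holds). The fingers move at their own pace and stop on an object; the grip force is fixed at half the most. Time passes only in rows, so rows that repeat a pose let the fingers close. It gives the time, the measured TCP pose, the force and the opening at its end, in the units of the state.
- read_state(): the state, without advancing time (a new reading comes with each control period).
- snapshot(name): name is "side" or "top"; returns the picture (400x640x3 uint8, red, green, blue); there is no depth.
- camera_model(name): a dict with "K" (3x3 intrinsics, pixels), "origin" and "orientation" of the camera in the world. Camera axes: x right, y down, z forward; pixel columns grow to the right and rows downward; lengths in m; the calibration is good to about 2 mm. A picture is of the moment at which its call begins. camera_model takes no time and is no camera call.
- finish_job(): hands the job in, once; it reports no verdict.
The state is a dict: "time_s": time; "q": joint angles; "dq": joint speeds; "tau": joint torques, N m; "position": TCP position; "eef_rot": TCP orientation; "ft_force": force on the tool from outside, world axes, zero at the start; "moment": the same for the moment, N m; "finger_gap": finger opening in m.
Only numpy, scipy, OpenCV 4.12 (cv2) and the standard library are available. Lean on these libraries where they do the work, as an engineer would, in place of code of your own. Each camera call takes 0.05 s, during which the arm holds its last target. There are 200 camera calls.

## Working session

There is one attempt and no reset: what is moved stays moved. The work goes in short steps, Python scripts to look and compute and a tool call to move; the robot and the scene stay as the last step left them, time stands still between calls to the robot, and variables do not carry over. Pictures are saved under pics/ and viewed, about 8 in all and at most 12, crops included, and the job is handed in when it is done.

Besides the shell and the picture viewer there is one more tool, called after "Call:" by a JSON object that holds its "op" and its "data", one argument or row to a line. arm_command: Moves the arm, as the interface text tells. Its arguments: {"type":"object","properties":{"commands":{"type":"string"},"hand":{"type":"number"}},"required":["commands"]}

```bash
mkdir -p pics; ls; python3 - <<'E'
from cell import *
import cv2,numpy as np
for n in("top","side"):
    im=snapshot(n);cv2.imwrite(f"pics/{n}0.png",im[:,:,::-1]);m=camera_model(n);print(n,np.round(m["K"],1).tolist(),np.round(m["origin"],3),np.round(m["orientation"],3).tolist())
s=read_state();print(s["position"],s["eef_rot"],s["finger_gap"],s["time_s"])
E
```

```text
pics
top [[424.2, 0.0, 316.6], [0.0, 424.2, 204.6], [0.0, 0.0, 1.0]] [0.403 0.058 1.028] [[-0.026, -0.999, 0.041], [-1.0, 0.026, 0.001], [-0.002, -0.041, -0.999]]
side [[368.3, 0.0, 325.2], [0.0, 368.3, 199.6], [0.0, 0.0, 1.0]] [-0.247 -0.63   0.625] [[0.701, -0.358, 0.616], [-0.713, -0.347, 0.609], [-0.004, -0.867, -0.499]]
[0.12582311 0.56067286 0.23822402] [[-3.74692927e-04  2.19006160e-01  9.75723404e-01]
 [-1.50010720e-03  9.75722252e-01 -2.19006477e-01]
 [-9.99998805e-01 -1.54574989e-03 -3.70635083e-05]] 0.09132347863189769 0.1
```

View pics/top0.png

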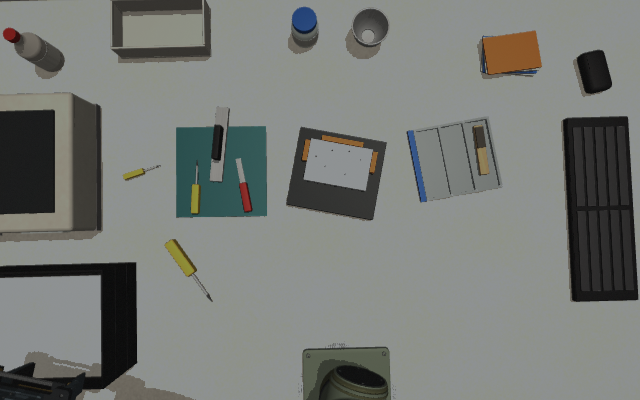

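View pics/side0.png

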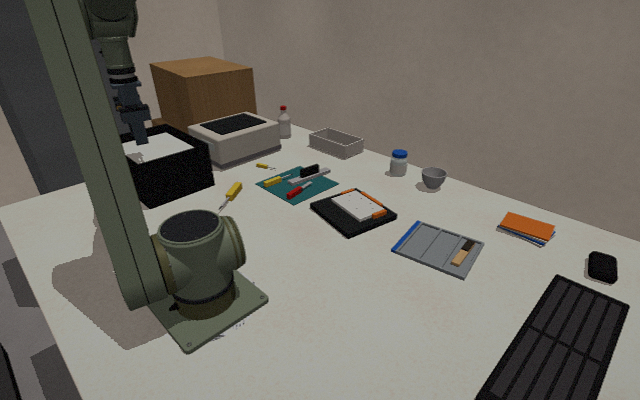

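The top picture has three yellow scribers: a small one at (140,172), a middle one on the mat at (196,190) and a large one at (185,262). The mat one fits both "middle-sized" and "lies on the mat". The straightedge is at (219,145), the feeler at (244,187), the plaque at (338,165) and the tray at (453,160), with its blue end to the left (+y).

```bash
cat > h.py <<'E'
from cell import *
import cv2,numpy as np
def ray(n,px,z):
    m=camera_model(n);px=np.atleast_2d(np.array(px,float))
    d=np.c_[px,np.ones(len(px))]@np.linalg.inv(np.array(m["K"])).T@np.array(m["orientation"]).T
    o=np.array(m["origin"]);return o+d*((z-o[2])/d[:,2])[:,None]
def proj(n,p):
    m=camera_model(n);c=(np.atleast_2d(p)-m["origin"])@np.array(m["orientation"])@np.array(m["K"]).T
    return c[:,:2]/c[:,2:]
def blob(mask,box):
    x0,y0,x1,y1=box;M=np.zeros_like(mask,np.uint8);M[y0:y1,x0:x1]=mask[y0:y1,x0:x1]
    n,l,s,c=cv2.connectedComponentsWithStats(M);k=1+np.argmax(s[1:,4]);return (l==k)
def rect(n,m,z):
    ys,xs=np.nonzero(m);p=ray(n,np.c_[xs,ys],z)[:,:2]
    r=cv2.minAreaRect((p*1000).astype(np.float32))
    c=p.mean(0);u,s,v=np.linalg.svd(p-c,full_matrices=False)
    return dict(n=len(p),mean=np.round(c*1000,1),rc=np.round(r[0],1),size=np.round(r[1],1),rang=round(r[2],1),pca=round(np.degrees(np.arctan2(v[0,1],v[0,0]))%180,2))
E
python3 - <<'E'
from h import *
im=cv2.imread("pics/top0.png");h=cv2.cvtColor(im,cv2.COLOR_BGR2HSV);H,S,V=[h[...,i].astype(int) for i in range(3)]
Y=(abs(H-27)<8)&(S>130)&(V>70);R=((H<8)|(H>172))&(S>130)&(V>60)
for nm,b,z in(("small",(115,160,165,185),.02),("mid",(180,150,212,222),.023),("large",(160,235,215,300),.02)):print(nm,rect("top",blob(Y,b),z))
print("feeler",rect("top",blob(R,(225,150,265,222)),.023))
teal=(abs(H-88)<12)&(S>100);print("mat",rect("top",blob(teal,(165,115,280,225)),.003))
W=(S<60)&(V>110);bar=blob(W,(205,100,235,190));print("bar white part",rect("top",bar,.015))
K=(V<40);print("grip",rect("top",blob(K,(208,115,228,165)),.047))
print("plaque",rect("top",blob(W,(300,135,380,195)),.03))
print("plate+",rect("top",blob((V<95)&(V>20),(280,120,395,225)),.02))
B=(abs(H-107)<12)&(S>150);print("blue",rect("top",blob(B,(400,120,435,205)),.009))
print(h[160,450],h[125,420],h[195,430],h[160,240],h[210,330],h[165,330],h[110,222],h[142,217],h[158,474])
a=cv2.resize(im[95:225,110:275],None,fx=4.5,fy=4.5,interpolation=cv2.INTER_CUBIC);cv2.imwrite("pics/c1.png",a)
E
```

```text
small {'n': 104, 'mean': array([530.2, 496.1]), 'rc': array([530.4, 495.9]), 'size': array([12.7, 48.9]), 'rang': 18.3, 'pca': np.float64(107.1)}
mid {'n': 227, 'mean': array([467.6, 348.2]), 'rc': array([468.2, 347.9]), 'size': array([19. , 66.6]), 'rang': 88.5, 'pca': np.float64(176.26)}
large {'n': 471, 'mean': array([329.3, 385.7]), 'rc': array([329.7, 385.7]), 'size': array([94.2, 28.4]), 'rang': 34.5, 'pca': np.float64(34.85)}
feeler {'n': 212, 'mean': array([468.1, 229.1]), 'rc': array([468.2, 229. ]), 'size': array([68.7, 17.2]), 'rang': 10.2, 'pca': np.float64(10.22)}
mat {'n': 6272, 'mean': array([532.5, 289.4]), 'rc': array([532.6, 288.9]), 'size': array([215.6, 215.9]), 'rang': 89.4, 'pca': np.float64(85.99)}
bar white part {'n': 1081, 'mean': array([637. , 290.2]), 'rc': array([607.5, 289.3]), 'size': array([ 70.1, 194.3]), 'rang': 89.0, 'pca': np.float64(176.57)}
grip {'n': 303, 'mean': array([595.3, 287.8]), 'rc': array([595.6, 288.2]), 'size': array([21.7, 79.7]), 'rang': 83.6, 'pca': np.float64(174.51)}
plaque {'n': 2629, 'mean': array([539.3,   6.9]), 'rc': array([539.6,   6.9]), 'size': array([149.5,  99.5]), 'rang': 78.1, 'pca': np.float64(78.04)}
plate+ {'n': 3932, 'mean': array([497.6,  16.4]), 'rc': array([519.4,  11.6]), 'size': array([210.5, 191. ]), 'rang': 78.1, 'pca': np.float64(77.45)}
blue {'n': 340, 'mean': array([ 531.8, -184. ]), 'rc': array([ 532.6, -183.6]), 'size': array([171.4,  12.3]), 'rang': 9.2, 'pca': np.float64(8.92)}
[ 68   8 127] [ 75   7 146] [ 68   8 128] [ 53   7 145] [45 10 52] [102   9 147] [ 24  10 128] [30  8 33] [ 68   8 124]
```

View pics/c1.png

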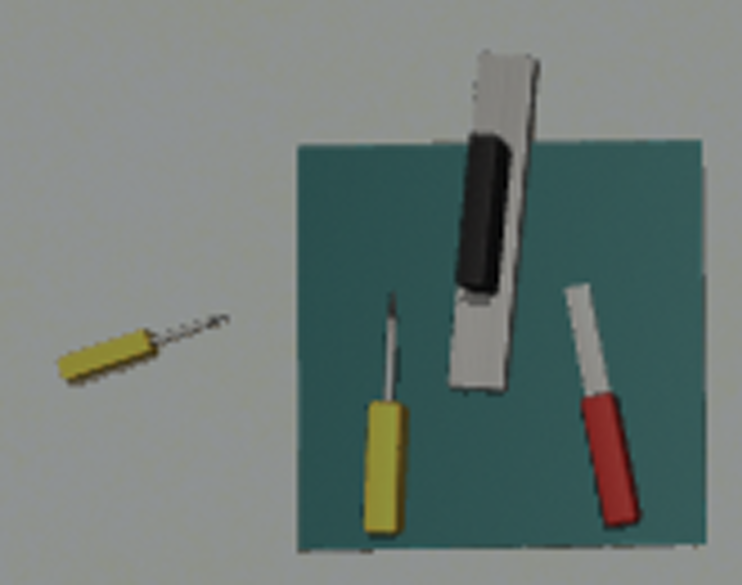

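The crop shows the middle scriber lying on the mat (yellow handle about 67 mm, against 49 mm for the small one and 94 mm for the large). The straightedge grip is at crop (483,213), the feeler handle at (610,458). Next I measure the tray and bar and work out the moves.

```bash
python3 - <<'E'
from h import *
im=cv2.imread("pics/top0.png");h=cv2.cvtColor(im,cv2.COLOR_BGR2HSV);V=cv2.GaussianBlur(h[...,2],(3,3),0).astype(int);S=h[...,1]
T=(V<136)|(S>60);b=blob(T,(398,110,508,210));print("tray",b.sum(),rect("top",b,.007))
c=ray("top",np.array([[449,387],[504,388],[537,58],[481,54]])/4.5+[110-.4,95-.4],.015)[:,:2]*1000
print("bar corners",c.round(1).tolist(),c.mean(0).round(1),np.linalg.norm(c[0]-c[3]),np.linalg.norm(c[0]-c[1]),[np.degrees(np.arctan2(*(a-b_)[::-1])) for a,b_ in((c[3],c[0]),(c[2],c[1]))])
# blue strip profile: scriber/feeler ends in lanes
gx,gy=np.meshgrid(np.arange(0,1),np.arange(100,-101,-4))
c0=np.array(cv2.minAreaRect((ray("top",np.argwhere(b)[:,::-1],.007)[:,:2]*1000).astype(np.float32))[0])
th=np.radians(9.2);yv=np.array([-np.sin(th),np.cos(th)])
prof=[]
for t in range(104,-105,-4):
    p=proj("top",np.r_[(c0+yv*t)/1000,.005]).round().astype(int)[0];prof.append((t,int(h[p[1],p[0],2]),int(S[p[1],p[0]])))
print(prof)
E
```

```text
tray 6235 {'n': 6235, 'mean': array([ 546.8, -274.5]), 'rc': array([ 546.6, -274.5]), 'size': array([180.6, 206.7]), 'rang': 8.8, 'pca': np.float64(99.45)}
bar corners [[509.6, 315.1], [508.3, 285.8], [685.5, 265.1], [688.4, 295.1]] [597.9 290.3] 179.97615631897727 29.33822035635586 [np.float64(-6.3750014869096825), np.float64(-6.663782053632103)]
[(104, 146, 10), (100, 87, 6), (96, 60, 136), (92, 136, 154), (88, 135, 157), (84, 138, 142), (80, 129, 8), (76, 130, 8), (72, 131, 8), (68, 131, 8), (64, 131, 8), (60, 129, 8), (56, 130, 8), (52, 130, 8), (48, 130, 8), (44, 130, 8), (40, 129, 8), (36, 129, 8), (32, 129, 8), (28, 129, 10), (24, 82, 6), (20, 126, 8), (16, 128, 8), (12, 128, 8), (8, 127, 8), (4, 128, 10), (0, 128, 8), (-4, 127, 8), (-8, 127, 8), (-12, 127, 10), (-16, 126, 10), (-20, 125, 6), (-24, 125, 8), (-28, 126, 10), (-32, 125, 8), (-36, 42, 6), (-40, 122, 8), (-44, 124, 6), (-48, 124, 8), (-52, 125, 10), (-56, 67, 15), (-60, 134, 108), (-64, 141, 99), (-68, 141, 92), (-72, 141, 101), (-76, 140, 104), (-80, 123, 60), (-84, 122, 8), (-88, 122, 8), (-92, 72, 11), (-96, 48, 16), (-100, 120, 9), (-104, 133, 6)]
```

```bash
cat >> h.py <<'E'
from scipy.spatial.transform import Rotation as Ro
def go(x,y,z,yaw):
    """mm, deg of tool y; prints shift and turn in the tool's axes"""
    s=read_state();R=np.array(s["eef_rot"]);p=np.array(s["position"])*1000
    d=R.T@(np.array([x,y,z])-p);a=np.radians(yaw)
    yv=np.array([np.cos(a),np.sin(a),0]);xv=np.array([0,0,-1.]);T=np.c_[xv,yv,np.cross(xv,yv)]
    r=np.degrees(Ro.from_matrix(R.T@T).as_rotvec())/5
    print((x,y,z,yaw),"->",d.round(1),r.round(2),"pos",p.round(1),"f",np.round(s["ft_force"],1),"gap",round(s["finger_gap"]*1000,1),"t",round(s["time_s"],2))
E
python3 -c "
from h import *
go(596.5,289,130,83.8);go(596.5,289,46,83.8)"
```

```text
(596.5, 289, 130, 83.8) -> [ 108.5 -161.8  518.8] [-1.29 -0.    0.02] pos [125.8 560.7 238.2] f [ 0.2  0.4 -1. ] gap 91.3 t 0.1
(596.5, 289, 46, 83.8) -> [ 192.5 -161.7  518.8] [-1.29 -0.    0.02] pos [125.8 560.7 238.2] f [ 0.2  0.4 -1. ] gap 91.3 t 0.1
```

Call:
{"op": "arm_command", "data": {
  "commands": "0 -81 260 -0.6 0 0; 0 -162 519 -1.29 0 0; 0 -162 519 -1.29 0 0; 0 -162 519 -1.29 0 0; 0 -162 519 -1.29 0 0; 0 -162 519 -1.29 0 0; 0 -162 519 -1.29 0 0; 0 -162 519 -1.29 0 0; 0 -162 519 -1.29 0 0; 0 -162 519 -1.29 0 0",
  "hand": 0
}}

```text
time_s: 0.93
position: [0.4882, 0.3513, 0.2386]
eef_rot: [[-0.001, 0.108, 0.994], [-0.0, 0.994, -0.108], [-1.0, -0.0, -0.001]]
ft_force: [0.2, 1.4, -0.8]
finger_gap: 0.0458
```

Call:
{"op": "arm_command", "data": {
  "commands": "100 -46 147 -0.3 0 0; 100 -46 147 -0.3 0 0; 100 -46 147 -0.3 0 0; 100 -46 147 -0.3 0 0; 100 -46 147 -0.3 0 0; 100 -46 147 -0.3 0 0; 100 -46 147 -0.3 0 0"
}}

```text
time_s: 1.52
position: [0.6276, 0.2909, 0.1379]
eef_rot: [[-0.003, 0.083, 0.997], [-0.0, 0.997, -0.083], [-1.0, -0.001, -0.003]]
ft_force: [0.1, 0.2, -0.2]
finger_gap: 0.0454
```

```bash
python3 - <<'E'
from h import *
go(596.5,289,130,83.8)
im=np.hstack([snapshot("top")[70:230,130:300],snapshot("side")[110:270,230:400]])
cv2.imwrite("pics/c2.png",cv2.resize(im[:,:,::-1],None,fx=2.3,fy=2.3,interpolation=cv2.INTER_CUBIC))
E
```

```text
(596.5, 289, 130, 83.8) -> [  7.9  -4.5 -30.8] [ 0.29 -0.03  0.01] pos [627.6 290.9 137.9] f [ 0.1  0.2 -0.2] gap 45.4 t 1.52
```

View pics/c2.png

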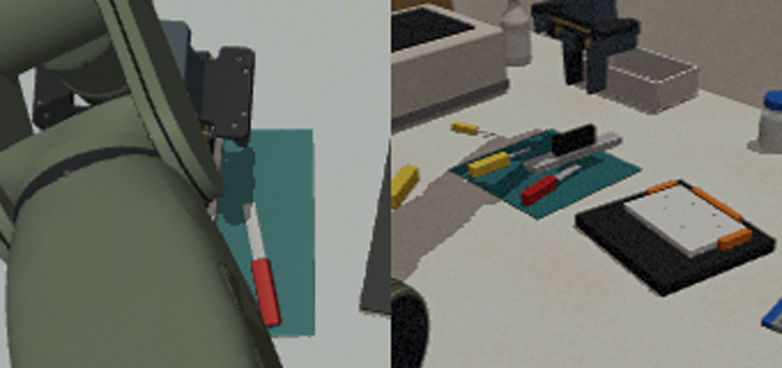

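The arm hides the straightedge from the top camera. The side view shows the open gripper above and beyond the grip at crop (575,140), with nothing in its way. I correct the position and go down.

Call:
{"op": "arm_command", "data": {
  "commands": "20 -4.5 -31 0.29 0 0; 60 -4.5 -31 0.29 0 0; 80 -4.5 -31 0.29 0 0; 88 -4.5 -31 0.29 0 0; 92 -4.5 -31 0.29 0 0; 92 -4.5 -31 0.29 0 0; 92 -4.5 -31 0.29 0 0"
}}

```text
time_s: 2.2
position: [0.5977, 0.2903, 0.049]
eef_rot: [[0.003, 0.107, 0.994], [0.002, 0.994, -0.107], [-1.0, 0.002, 0.003]]
ft_force: [-0.9, 0.7, -0.2]
finger_gap: 0.0454
```

Call:
{"op": "arm_command", "data": {
  "commands": "0 0 0 0 0 0; 0 0 0 0 0 0; 0 0 0 0 0 0; 0 0 0 0 0 0; 0 0 0 0 0 0; 0 0 0 0 0 0",
  "hand": -1
}}

```text
time_s: 2.7
position: [0.5971, 0.2897, 0.0474]
eef_rot: [[0.001, 0.107, 0.994], [0.001, 0.994, -0.107], [-1.0, 0.001, 0.001]]
ft_force: [-1.2, 0.9, 1.6]
finger_gap: 0.016
```

```bash
python3 - <<'E'
from h import *
go(596.5,289,46,83.8)
im=np.hstack([snapshot("side")[110:270,230:430]])
cv2.imwrite("pics/c3.png",cv2.resize(im[:,:,::-1],None,fx=3.5,fy=3.5,interpolation=cv2.INTER_CUBIC))
E
```

```text
(596.5, 289, 46, 83.8) -> [ 1.4 -0.8 -0.6] [ 0.01  0.01 -0.01] pos [597.1 289.7  47.4] f [-1.2  0.9  1.6] gap 16.0 t 2.7
```

View pics/c3.png

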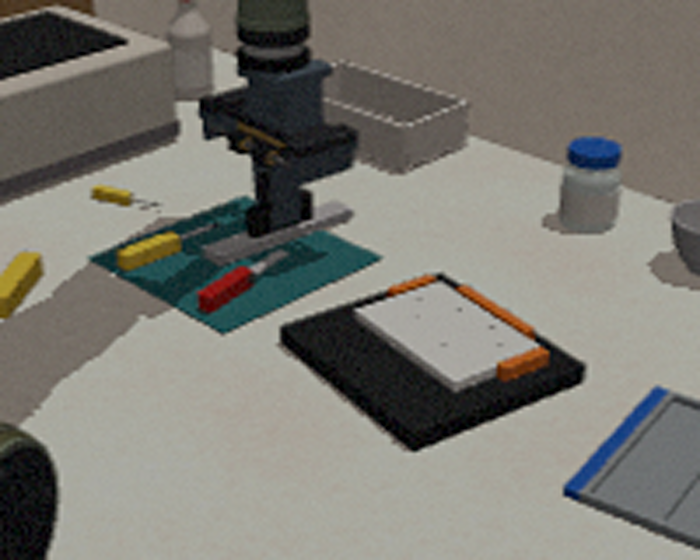

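The gap is 16 mm, which matches the grip, and the side view shows the fingers closed on it at crop (280,215). Next I lift and carry it to above the granite strip.

```bash
python3 -c "
from h import *
go(466,22.4,115,-11.9);print(read_state()['q'])"
```

```text
(466, 22.4, 115, -11.9) -> [ -68.  -279.8 -101.6] [19.15 -0.   -0.02] pos [597.1 289.7  47.4] f [0.2 1.9 2.7] gap 15.9 t 2.75
[ 4.34151157e-01  6.14032515e-01  1.58640075e+00  6.45783528e-04
  9.39740564e-01 -1.02951568e+00]
```

Call:
{"op": "arm_command", "data": {
  "commands": "-20 0 0 0 0 0; -50 0 0 0 0 0; -80 0 0 0 0 0; -80 0 0 0 0 0; -80 0 0 0 0 0"
}}

```text
time_s: 3.17
position: [0.5973, 0.2893, 0.128]
eef_rot: [[0.002, 0.107, 0.994], [0.001, 0.994, -0.107], [-1.0, 0.001, 0.002]]
ft_force: [-1.3, -0.6, -4.0]
finger_gap: 0.0155
```

```bash
python3 -c "
from h import *
go(466,22.4,115,-11.9)"
```

```text
(466, 22.4, 115, -11.9) -> [  12.4 -279.5 -101.9] [ 1.915e+01  1.000e-02 -3.000e-02] pos [597.3 289.3 128. ] f [-1.3 -0.6 -4. ] gap 15.5 t 3.17
```

Call:
{"op": "arm_command", "data": {
  "commands": "0 -15 -6 1.3 0 0; 0 -35 -13 2.6 0 0; 0 -60 -22 3.9 0 0; 0 -85 -31 5.2 0 0; 0 -110 -40 6.5 0 0; 0 -135 -49 7.8 0 0; 0 -160 -58 9.1 0 0; 0 -185 -67 10.4 0 0; 0 -210 -76 11.7 0 0; 0 -230 -84 13 0 0"
}}

```text
time_s: 4.0
position: [0.4856, 0.0678, 0.1246]
eef_rot: [[-0.006, 0.948, 0.318], [-0.001, 0.318, -0.948], [-1.0, -0.006, -0.001]]
ft_force: [0.9, -0.0, -3.3]
finger_gap: 0.0157
```

```bash
python3 -c "
from h import *
go(466,22.4,115,-11.9)"
```

```text
(466, 22.4, 115, -11.9) -> [  9.8 -32.9  36.8] [6.08 0.01 0.07] pos [485.6  67.8 124.6] f [ 0.9 -0.  -3.3] gap 15.7 t 4.0
```

Call:
{"op": "arm_command", "data": {
  "commands": "3 -10 10 1.3 0 0; 6 -20 20 2.6 0 0; 9 -28 30 3.9 0 0; 9 -33 37 5.2 0 0; 9 -33 37 6.08 0 0; 9 -33 37 6.08 0 0; 9 -33 37 6.08 0 0; 9 -33 37 6.08 0 0"
}}

```text
time_s: 4.67
position: [0.4686, 0.024, 0.117]
eef_rot: [[-0.002, 0.98, -0.198], [0.0, -0.198, -0.98], [-1.0, -0.002, 0.0]]
ft_force: [0.2, 0.6, -3.4]
finger_gap: 0.0158
```

```bash
python3 - <<'E'
from h import *
go(466,22.4,75,-11.9);go(470,21.5,75,-11.9)
a=snapshot("side")[170:250,290:410];b=snapshot("top")[110:230,280:400]
cv2.imwrite("pics/side4.png",cv2.resize(a[:,:,::-1],None,fx=5,fy=5,interpolation=cv2.INTER_CUBIC))
E
```

```text
(466, 22.4, 75, -11.9) -> [42.  -2.1  2.1] [0.09 0.01 0.02] pos [468.6  24.  117. ] f [ 0.2  0.6 -3.4] gap 15.8 t 4.67
(470, 21.5, 75, -11.9) -> [42.   2.   2.2] [0.09 0.01 0.02] pos [468.6  24.  117. ] f [ 0.2  0.6 -3.4] gap 15.8 t 4.67
```

View pics/side4.png

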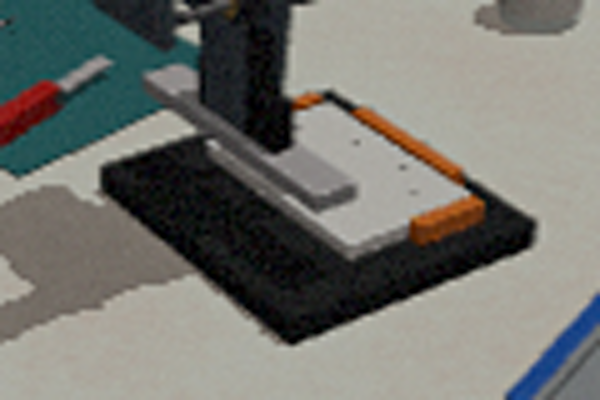

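The bar is held level and roughly parallel to the plaque edge (bar end at crop (320,195), edge below it from (210,150) to (350,255)). It sits about 8 mm off the edge, so I lower it in steps.

Call:
{"op": "arm_command", "data": {
  "commands": "15 0 2 0.09 0 0; 32 0 2 0.09 0 0; 44 0 2 0.09 0 0; 48 0 2 0.09 0 0; 49 0 2 0.09 0 0; 49 0 2 0.09 0 0; 49 0 2 0.09 0 0; 49 0 2 0.09 0 0"
}}

```text
time_s: 5.43
position: [0.4696, 0.022, 0.0697]
eef_rot: [[0.002, 0.978, -0.208], [0.0, -0.208, -0.978], [-1.0, 0.002, -0.001]]
ft_force: [-0.4, 0.4, -3.5]
finger_gap: 0.0159
```

```bash
python3 - <<'E'
from h import *
go(468.1,21.9,64.4,-11.9)
E
```

```text
(468.1, 21.9, 64.4, -11.9) -> [ 5.3 -1.4  0.4] [-0.02 -0.01 -0.02] pos [469.6  22.   69.7] f [-0.4  0.4 -3.5] gap 15.9 t 5.43
```

Call:
{"op": "arm_command", "data": {
  "commands": "1 0 0 0 0 0; 2 0 0 0 0 0; 3 0 0 0 0 0; 4 0 0 0 0 0; 4.5 0 0 0 0 0; 4.5 0 0 0 0 0; 4.5 0 0 0 0 0"
}}

```text
time_s: 6.02
position: [0.4689, 0.022, 0.0644]
eef_rot: [[-0.0, 0.978, -0.208], [0.0, -0.208, -0.978], [-1.0, -0.0, -0.0]]
ft_force: [0.1, -0.4, -2.6]
finger_gap: 0.0157
```

Call:
{"op": "arm_command", "data": {
  "commands": "0.5 0 0 0 0 0; 1 0 0 0 0 0; 1 0 0 0 0 0; 1 0 0 0 0 0"
}}

```text
time_s: 6.35
position: [0.4689, 0.022, 0.0644]
eef_rot: [[0.0, 0.978, -0.208], [0.0, -0.208, -0.978], [-1.0, 0.0, -0.0]]
ft_force: [-2.8, 0.5, 6.0]
finger_gap: 0.016
```

It is resting on the granite (z 64.4 as expected, force rising). Next I slide it gently towards the plaque.

Call:
{"op": "arm_command", "data": {
  "commands": "-0.5 1 0 0 0 0; -0.5 2 0 0 0 0; -0.5 3 0 0 0 0; -0.5 4 0 0 0 0; -0.5 5 0 0 0 0; -0.5 5 0 0 0 0"
}}

```text
time_s: 6.85
position: [0.4699, 0.0217, 0.0645]
eef_rot: [[-0.009, 0.978, -0.209], [0.002, -0.209, -0.978], [-1.0, -0.009, 0.0]]
ft_force: [-10.3, 4.5, 15.4]
finger_gap: 0.0155
```

Call:
{"op": "arm_command", "data": {
  "commands": "0 0.5 0 0 0 0; 0 1 0 0 0 0; 0 1 0 0 0 0"
}}

```text
time_s: 7.1
position: [0.47, 0.0217, 0.0645]
eef_rot: [[-0.011, 0.978, -0.209], [0.002, -0.209, -0.978], [-1.0, -0.011, 0.0]]
ft_force: [-12.6, 4.5, 17.6]
finger_gap: 0.016
```

Call:
{"op": "arm_command", "data": {
  "commands": "0 0.5 0 0 0 0; 0 1 0 0 0 0; 0 1 0 0 0 0"
}}

```text
time_s: 7.35
position: [0.4701, 0.0217, 0.0645]
eef_rot: [[-0.012, 0.978, -0.209], [0.002, -0.209, -0.978], [-1.0, -0.013, 0.0]]
ft_force: [-14.2, 5.4, 20.3]
finger_gap: 0.0156
```

Call:
{"op": "arm_command", "data": {
  "commands": "-0.5 -4 0 0 0 0; -0.5 -6 0 0 0 0; -0.5 -6 0 0 0 0"
}}

```text
time_s: 7.6
position: [0.4698, 0.0218, 0.0644]
eef_rot: [[0.0, 0.978, -0.208], [0.0, -0.208, -0.978], [-1.0, 0.0, -0.0]]
ft_force: [-0.7, 0.7, 0.8]
finger_gap: 0.0158
```

```bash
python3 - <<'E'
from h import *
go(475.9,20.3,64.4,-11.9)
a=snapshot("side")[185:240,300:400];b=snapshot("top")[120:225,280:395]
cv2.imwrite("pics/s5.png",cv2.resize(a[:,:,::-1],None,fx=7,fy=7,interpolation=cv2.INTER_CUBIC))
cv2.imwrite("pics/t5.png",b[:,:,::-1])
E
```

```text
(475.9, 20.3, 64.4, -11.9) -> [-0.   6.3  0.2] [-0.02 -0.   -0.  ] pos [469.8  21.8  64.4] f [-0.7  0.7  0.8] gap 15.8 t 7.6
```

View pics/s5.png

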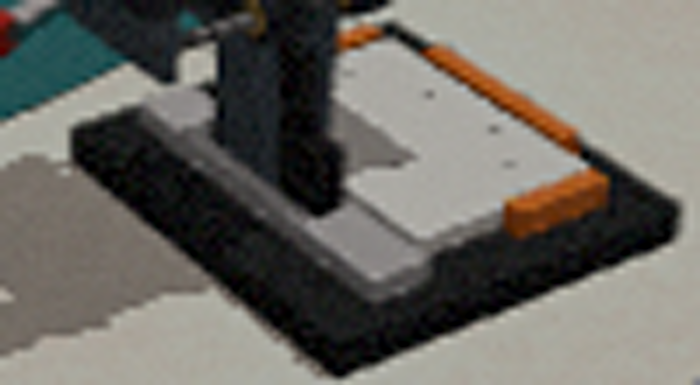

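```bash
python3 - <<'E'
from h import *
g=cv2.cvtColor(cv2.cvtColor(snapshot("side"),cv2.COLOR_RGB2BGR),cv2.COLOR_BGR2GRAY).astype(np.float32)
a=np.radians(-11.9);X=np.array([np.cos(a),np.sin(a)]);Yv=np.array([-X[1],X[0]]);E=np.array([490.6,17.2])
def prof(y,z,x0,x1,st=2):
    xs=np.arange(x0,x1,st);p=np.array([np.r_[(E+X*x+Yv*y)/1000,z] for x in xs]);q=proj("side",p).astype(np.float32)
    v=cv2.remap(g,q[:,0].reshape(1,-1),q[:,1].reshape(1,-1),cv2.INTER_LINEAR)[0];print(y,z,list(zip(xs.tolist(),v.astype(int).tolist())))
prof(-85,.032,-50,20);prof(-65,.031,-50,20);prof(-50,.031,-50,20);prof(-60,.020,-75,-30)
prof(-90,.0,-75,-60,1)
E
```

```text
-85 0.032 [(-50, 22), (-48, 29), (-46, 44), (-44, 56), (-42, 62), (-40, 66), (-38, 79), (-36, 101), (-34, 123), (-32, 135), (-30, 139), (-28, 137), (-26, 135), (-24, 135), (-22, 135), (-20, 136), (-18, 137), (-16, 138), (-14, 138), (-12, 137), (-10, 135), (-8, 132), (-6, 123), (-4, 111), (-2, 105), (0, 105), (2, 104), (4, 100), (6, 98), (8, 106), (10, 113), (12, 112), (14, 108), (16, 102), (18, 105)]
-65 0.031 [(-50, 21), (-48, 28), (-46, 45), (-44, 63), (-42, 70), (-40, 70), (-38, 67), (-36, 83), (-34, 111), (-32, 131), (-30, 137), (-28, 135), (-26, 133), (-24, 133), (-22, 133), (-20, 134), (-18, 136), (-16, 136), (-14, 137), (-12, 137), (-10, 136), (-8, 132), (-6, 120), (-4, 109), (-2, 110), (0, 128), (2, 155), (4, 173), (6, 172), (8, 170), (10, 170), (12, 170), (14, 169), (16, 168), (18, 168)]
-50 0.031 [(-50, 28), (-48, 30), (-46, 39), (-44, 53), (-42, 61), (-40, 65), (-38, 74), (-36, 92), (-34, 119), (-32, 138), (-30, 137), (-28, 136), (-26, 136), (-24, 135), (-22, 134), (-20, 133), (-18, 134), (-16, 135), (-14, 136), (-12, 137), (-10, 136), (-8, 129), (-6, 119), (-4, 107), (-2, 106), (0, 125), (2, 148), (4, 165), (6, 169), (8, 168), (10, 168), (12, 169), (14, 169), (16, 169), (18, 169)]
-60 0.02 [(-75, 13), (-73, 8), (-71, 11), (-69, 16), (-67, 13), (-65, 16), (-63, 20), (-61, 24), (-59, 27), (-57, 24), (-55, 19), (-53, 23), (-51, 26), (-49, 24), (-47, 26), (-45, 27), (-43, 27), (-41, 25), (-39, 26), (-37, 31), (-35, 44), (-33, 58), (-31, 62)]
-90 0.0 [(-75, 169), (-74, 170), (-73, 171), (-72, 172), (-71, 170), (-70, 167), (-69, 164), (-68, 154), (-67, 139), (-66, 121), (-65, 104), (-64, 93), (-63, 80), (-62, 66), (-61, 47)]
```

The profiles put the bar's far side 5–6 mm short of the plaque, which agrees with the computed 6.3 mm. So it was friction holding it, not contact. I raise it about 1 mm and slide.

Call:
{"op": "arm_command", "data": {
  "commands": "-0.7 0 0 0 0 0; -1.5 0 0 0 0 0; -1.5 1 0 0 0 0; -1.5 2 0 0 0 0; -1.5 3 0 0 0 0; -1.5 4 0 0 0 0; -1.5 4 0 0 0 0; -1.5 4 0 0 0 0"
}}

```text
time_s: 8.42
position: [0.4739, 0.0209, 0.0659]
eef_rot: [[-0.0, 0.978, -0.208], [0.0, -0.208, -0.978], [-1.0, -0.0, -0.0]]
ft_force: [-0.0, -0.3, -3.0]
finger_gap: 0.0159
```

```bash
python3 -c "
from h import *
go(475.9,20.3,64.4,-11.9)"
```

```text
(475.9, 20.3, 64.4, -11.9) -> [1.5 2.1 0.2] [-0.02 -0.    0.  ] pos [473.9  20.9  65.9] f [-0.  -0.3 -3. ] gap 15.9 t 8.42
```

Call:
{"op": "arm_command", "data": {
  "commands": "0 0.5 0 0 0 0; 0 1 0 0 0 0; 0 1.5 0 0 0 0; 0 1.5 0 0 0 0"
}}

```text
time_s: 8.75
position: [0.4754, 0.0206, 0.066]
eef_rot: [[0.0, 0.978, -0.208], [0.0, -0.208, -0.978], [-1.0, 0.0, -0.0]]
ft_force: [-0.0, 0.1, -3.0]
finger_gap: 0.016
```

Call:
{"op": "arm_command", "data": {
  "commands": "0 0.5 0 0 0 0; 0 1 0 0 0 0; 0 1 0 0 0 0"
}}

```text
time_s: 9.0
position: [0.4764, 0.0204, 0.066]
eef_rot: [[0.0, 0.978, -0.208], [0.0, -0.208, -0.978], [-1.0, 0.0, -0.0]]
ft_force: [0.7, 0.0, -2.8]
finger_gap: 0.0159
```

Call:
{"op": "arm_command", "data": {
  "commands": "0 0.5 0 0 0 0; 0 1 0 0 0 0; 0 1 0 0 0 0"
}}

```text
time_s: 9.25
position: [0.4766, 0.0203, 0.0658]
eef_rot: [[-0.002, 0.978, -0.208], [0.0, -0.208, -0.978], [-1.0, -0.002, 0.0]]
ft_force: [-2.7, 0.9, -2.3]
finger_gap: 0.0158
```

Call:
{"op": "arm_command", "data": {
  "commands": "0 0.5 0 0 0 0; 0 1.5 0 0 0 0; 0 1.5 0 0 0 0"
}}

```text
time_s: 9.5
position: [0.4767, 0.0202, 0.0656]
eef_rot: [[-0.005, 0.978, -0.208], [0.001, -0.208, -0.978], [-1.0, -0.005, 0.0]]
ft_force: [-4.6, 1.6, 0.7]
finger_gap: 0.0158
```

```bash
python3 - <<'E'
from h import *
go(475.9,20.3,64.4,-11.9);s=read_state();print(np.round(s["moment"],2),np.round(s["position"],4))
g=cv2.cvtColor(snapshot("side"),cv2.COLOR_RGB2GRAY).astype(np.float32)
a=np.radians(-11.9);X=np.array([np.cos(a),np.sin(a)]);Yv=np.array([-X[1],X[0]]);E=np.array([490.6,17.2])
def prof(y,z,x0,x1,st=2):
    xs=np.arange(x0,x1,st);p=np.array([np.r_[(E+X*x+Yv*y)/1000,z] for x in xs]);q=proj("side",p).astype(np.float32)
    v=cv2.remap(g,q[:,0].reshape(1,-1),q[:,1].reshape(1,-1),cv2.INTER_LINEAR)[0];print(y,xs[0],v.astype(int).tolist())
for y in(-70,-60,-50,-40,50,60,70):prof(y,.031,-12,14)
E
```

```text
(475.9, 20.3, 64.4, -11.9) -> [ 1.2 -0.8  0. ] [-0.02  0.    0.05] pos [476.7  20.2  65.6] f [-4.6  1.6  0.7] gap 15.8 t 9.5
[0.37 1.06 0.16] [0.4767 0.0202 0.0656]
-70 -12 [134, 134, 135, 135, 133, 134, 137, 142, 146, 159, 169, 169, 169]
-60 -12 [135, 135, 134, 134, 135, 136, 140, 148, 160, 166, 169, 169, 168]
-50 -12 [134, 135, 136, 136, 134, 135, 139, 148, 161, 166, 166, 168, 170]
-40 -12 [114, 118, 128, 136, 132, 134, 141, 149, 159, 166, 169, 169, 169]
50 -12 [48, 32, 19, 20, 27, 29, 30, 29, 27, 29, 32, 32, 31]
60 -12 [137, 120, 110, 88, 64, 39, 16, 22, 27, 31, 33, 28, 27]
70 -12 [141, 141, 142, 142, 138, 133, 108, 75, 48, 23, 21, 29, 31]
```

Call:
{"op": "arm_command", "data": {
  "commands": "0 -1 0 0 0 0; 0.5 -1 0 0 0 0; 1 -1 0 0 0 0; 1.5 -1 0 0 0 0; 1.5 -1 0 0 0 0; 1.5 -1 0 0 0 0"
}}

```text
time_s: 10.05
position: [0.4766, 0.0202, 0.0644]
eef_rot: [[-0.002, 0.978, -0.208], [0.0, -0.208, -0.978], [-1.0, -0.002, 0.0]]
ft_force: [-5.8, 1.8, 1.7]
finger_gap: 0.0157
```

```bash
python3 - <<'E'
from h import *
go(475.9,20.3,64.4,-11.9);s=read_state();print(np.round(s["moment"],2),np.round(s["eef_rot"],4).tolist())
E
```

```text
(475.9, 20.3, 64.4, -11.9) -> [ 0.  -0.8  0. ] [-0.02  0.    0.03] pos [476.6  20.2  64.4] f [-5.8  1.8  1.7] gap 15.7 t 10.05
[0.12 1.18 0.17] [[-0.0024, 0.9782, -0.2078], [0.0002, -0.2078, -0.9782], [-1.0, -0.0024, 0.0004]]
```

It is down on the granite and pressed against the plaque with about 6 N. I release it and rise.

Call:
{"op": "arm_command", "data": {
  "commands": "0 0 0 0 0 0; 0 0 0 0 0 0; 0 0 0 0 0 0; 0 0 0 0 0 0",
  "hand": -0.3
}}

```text
time_s: 10.38
position: [0.4791, 0.02, 0.0649]
eef_rot: [[0.003, 0.978, -0.208], [0.0, -0.208, -0.978], [-1.0, 0.003, -0.001]]
ft_force: [-0.5, 0.2, 0.1]
finger_gap: 0.032
```

Call:
{"op": "arm_command", "data": {
  "commands": "-15 0 0 0 0 0; -50 0 0 0 0 0; -90 0 0 0 0 0; -90 -15 -25 -1 0 0; -90 -30 -60 -2 0 0; -90 -45 -100 -3 0 0; -90 -60 -140 -4 0 0; -90 -60 -180 -5 0 0; -90 -60 -180 -5 0 0; -90 -60 -180 -5 0 0"
}}

```text
time_s: 11.22
position: [0.4571, 0.2106, 0.1546]
eef_rot: [[0.002, 0.974, 0.228], [0.001, 0.228, -0.974], [-1.0, 0.002, -0.0]]
ft_force: [-0.8, -0.2, 0.6]
finger_gap: 0.0318
```

```bash
python3 - <<'E'
from h import *
go(468,229,90,100.2)
a=snapshot("top")[115:230,275:400];b=snapshot("side")[175:250,295:410]
cv2.imwrite("pics/ts6.png",np.hstack([cv2.resize(a[:,:,::-1],(400,368),interpolation=cv2.INTER_CUBIC),cv2.resize(b[:,:,::-1],(400,368),interpolation=cv2.INTER_CUBIC)]))
E
```

```text
(468, 229, 90, 100.2) -> [ 64.6  14.7 -15.4] [-1.74e+01  1.00e-02 -2.00e-02] pos [457.1 210.6 154.6] f [-0.8 -0.2  0.6] gap 31.8 t 11.22
```

View pics/ts6.png

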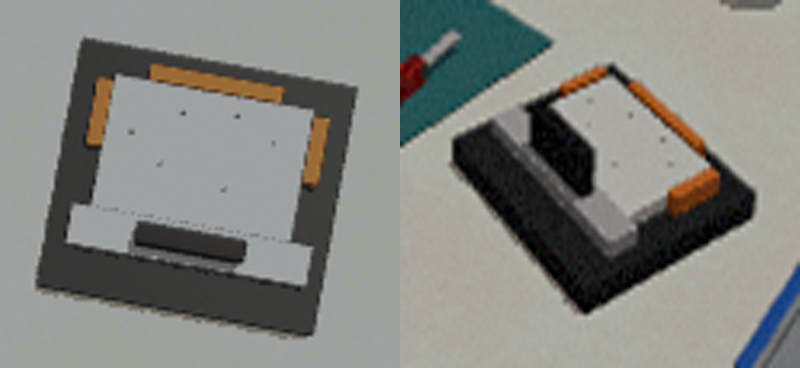

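```bash
cat >> h.py <<'E'
def barcheck():
    g=cv2.cvtColor(snapshot("top"),cv2.COLOR_RGB2GRAY).astype(np.float32)
    a=np.radians(-11.9);X=np.array([np.cos(a),np.sin(a)]);Yv=np.array([-X[1],X[0]]);E=np.array([490.6,17.2])
    def pr(y,z,xs):
        q=proj("top",np.array([np.r_[(E+X*x+Yv*y)/1000,z] for x in xs])).astype(np.float32)
        return cv2.remap(g,q[:,0].reshape(1,-1),q[:,1].reshape(1,-1),cv2.INTER_LINEAR)[0]
    ys=np.arange(-84,85,4);e=[];xs=np.arange(-45,-15,.25)
    for y in ys:
        v=pr(y,.032,xs);e.append(xs[np.argmax(v>85)])
    e=np.array(e);k=np.abs(e-np.median(e))<3;f=np.polyfit(ys[k],e[k],1)
    print("bar -x edge at",f[1].round(2),"slope deg",np.degrees(f[0]).round(2),"rms",np.std(e[k]-np.polyval(f,ys[k])).round(2))
    for y in(-70,-60,60,70):print(y,pr(y,.031,np.arange(-8,9,2)).astype(int).tolist())
    v=[pr(y,.032,[-25])[0] for y in range(-100,101,2)];w=np.arange(-100,101,2)[np.array(v)>85];print("bar y extent",w.min(),w.max())
E
python3 -c "
from h import *
barcheck()
g=cv2.imread('pics/top0.png');gg=cv2.cvtColor(g,cv2.COLOR_BGR2GRAY).astype(np.float32)
a=np.radians(-11.9);X=np.array([np.cos(a),np.sin(a)]);Yv=np.array([-X[1],X[0]]);E=np.array([490.6,17.2])
ys=np.arange(-68,69,4);xs=np.arange(-15,15,.25);e=[]
for y in ys:
    q=proj('top',np.array([np.r_[(E+X*x+Yv*y)/1000,.03] for x in xs])).astype(np.float32)
    v=cv2.remap(gg,q[:,0].reshape(1,-1),q[:,1].reshape(1,-1),cv2.INTER_LINEAR)[0];e.append(xs[np.argmax(v>98)])
f=np.polyfit(ys,e,1);print('plaque edge',f[1],np.degrees(f[0]))
"
```

```text
bar -x edge at -29.81 slope deg 0.02 rms 0.62
-70 [160, 160, 159, 156, 145, 157, 160, 160, 160]
-60 [160, 160, 160, 160, 157, 157, 160, 160, 160]
60 [160, 160, 159, 156, 141, 156, 160, 160, 160]
70 [160, 160, 160, 158, 145, 148, 160, 160, 160]
bar y extent -92 86
plaque edge 0.2857142857142858 -0.0030092321172836885
```

The bar is flush: its -x edge is at -29.8 mm, its slope is 0.02°, and it covers -92 to +86 mm of the ±75 mm edge. Next is the feeler.

Call:
{"op": "arm_command", "data": {
  "commands": "0 2 -2 -1.4 0 0; 0 4 -4 -2.8 0 0; 0 6 -6 -4.2 0 0; 0 8 -8 -5.6 0 0; 0 10 -10 -7 0 0; 0 12 -12 -8.4 0 0; 0 15 -15 -9.8 0 0; 0 15 -15 -11.2 0 0; 0 15 -15 -12.6 0 0; 0 15 -15 -14 0 0",
  "hand": -0.1
}}

```text
time_s: 12.2
position: [0.4679, 0.2249, 0.1545]
eef_rot: [[-0.0, 0.119, 0.993], [-0.0, 0.993, -0.119], [-1.0, -0.0, -0.0]]
ft_force: [-0.6, -0.7, 0.3]
finger_gap: 0.0411
```

```bash
python3 -c "
from h import *
go(468.2,229,80,100.2)"
```

```text
(468.2, 229, 80, 100.2) -> [74.5  4.2 -0.2] [-3.41 -0.    0.  ] pos [467.9 224.9 154.5] f [-0.6 -0.7  0.3] gap 41.1 t 12.2
```

Call:
{"op": "arm_command", "data": {
  "commands": "15 4 0 -1.4 0 0; 40 4 0 -2.8 0 0; 75 4 0 -3.4 0 0; 100 4 0 -3.4 0 0; 112 4 0 -3.4 0 0; 118 4 0 -3.4 0 0; 119 4 0 -3.4 0 0; 119 4 0 -3.4 0 0; 119 4 0 -3.4 0 0"
}}

```text
time_s: 12.95
position: [0.4691, 0.2305, 0.0365]
eef_rot: [[0.002, -0.173, 0.985], [0.001, 0.985, 0.173], [-1.0, 0.001, 0.002]]
ft_force: [0.8, -0.4, -0.5]
finger_gap: 0.0411
```

```bash
python3 -c "
from h import *
go(468.2,229,35.5,100.2)"
```

```text
(468.2, 229, 35.5, 100.2) -> [ 1.  -1.3 -1.2] [-0.05  0.03 -0.01] pos [469.1 230.5  36.5] f [ 0.8 -0.4 -0.5] gap 41.1 t 12.95
```

Call:
{"op": "arm_command", "data": {
  "commands": "0 0 0 0 0 0; 0 0 0 0 0 0; 0 0 0 0 0 0; 0 0 0 0 0 0; 0 0 0 0 0 0; 0 0 0 0 0 0",
  "hand": -1
}}

```text
time_s: 13.45
position: [0.4684, 0.2308, 0.0359]
eef_rot: [[0.001, -0.174, 0.985], [0.0, 0.985, 0.174], [-1.0, 0.0, 0.001]]
ft_force: [-0.2, -1.1, 4.2]
finger_gap: 0.018
```

Call:
{"op": "arm_command", "data": {
  "commands": "-20 0 0 0 0 0; -50 0 0 0 0 0; -85 0 0 0 0 0; -85 0 0 0 0 0; -85 0 0 0 0 0"
}}

```text
time_s: 13.87
position: [0.4692, 0.2312, 0.1221]
eef_rot: [[0.004, -0.174, 0.985], [0.002, 0.985, 0.174], [-1.0, 0.001, 0.004]]
ft_force: [0.1, 0.5, -0.7]
finger_gap: 0.0173
```

```bash
python3 -c "
from h import *
go(507.6,-222.1,110,99.2);print(read_state()['q'])"
```

```text
(507.6, -222.1, 110, 99.2) -> [  11.4 -453.1  -41. ] [ 0.16  0.05 -0.02] pos [469.2 231.2 122.1] f [ 0.1  0.5 -0.7] gap 17.3 t 13.87
[ 4.35686497e-01  3.42198903e-01  1.85534556e+00  1.72299258e-04
  9.39570313e-01 -1.30980363e+00]
```

Call:
{"op": "arm_command", "data": {
  "commands": "0 -20 -2 0 0 0; 0 -60 -6 0 0 0; 0 -100 -10 0 0 0; 0 -140 -14 0 0 0; 0 -180 -18 0 0 0; 0 -220 -22 0 0 0; 0 -260 -26 0 0 0; 0 -300 -30 0 0 0; 0 -340 -34 0 0 0; 0 -380 -36 0 0 0"
}}

```text
time_s: 14.7
position: [0.497, -0.1515, 0.1187]
eef_rot: [[-0.004, -0.173, 0.985], [0.001, 0.985, 0.173], [-1.0, 0.002, -0.003]]
ft_force: [-0.4, 0.5, -0.7]
finger_gap: 0.0178
```

Call:
{"op": "arm_command", "data": {
  "commands": "0 -30 0 0 0 0; 0 -55 -3 0.1 0 0; 0 -70 -5 0.16 0 0; 0 -73 -5 0.16 0 0; 0 -73 -5 0.16 0 0; 0 -73 -5 0.16 0 0"
}}

```text
time_s: 15.2
position: [0.5058, -0.2213, 0.1197]
eef_rot: [[-0.002, -0.16, 0.987], [0.002, 0.987, 0.16], [-1.0, 0.002, -0.001]]
ft_force: [-0.2, 0.5, -0.6]
finger_gap: 0.0177
```

```bash
python3 - <<'E'
from h import *
go(507.6,-222.1,36.5,99.2)
a=snapshot("side")[190:290,360:500]
cv2.imwrite("pics/s7.png",cv2.resize(a[:,:,::-1],None,fx=5,fy=5,interpolation=cv2.INTER_CUBIC))
E
```

```text
(507.6, -222.1, 36.5, 99.2) -> [83.2 -1.2  1.7] [ 0.01 -0.02 -0.02] pos [ 505.8 -221.3  119.7] f [-0.2  0.5 -0.6] gap 17.7 t 15.2
```

View pics/s7.png

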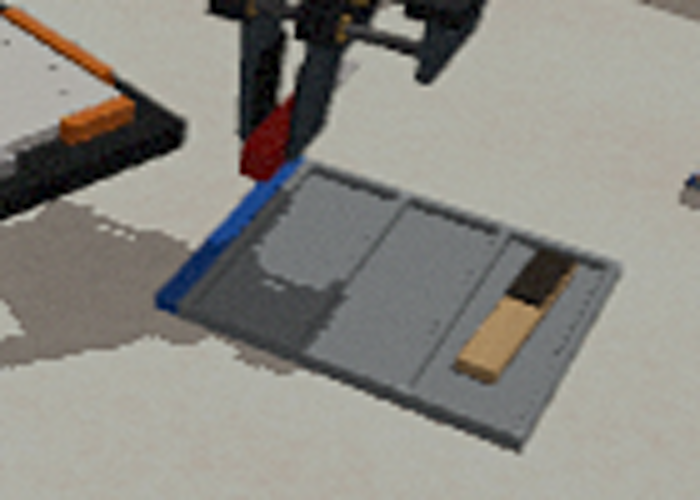

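The feeler is held over the tray; red handle at crop (268,140). The blue strip lies outside the rim, so I shift the lane estimate 5 mm to -y and lower.

Call:
{"op": "arm_command", "data": {
  "commands": "10 -6 2 0 0 0; 35 -6 2 0 0 0; 60 -6 2 0 0 0; 72 -6 2 0 0 0; 79 -6 2 0 0 0; 82 -6 2 0 0 0; 83 -6 2 0 0 0; 83 -6 2 0 0 0"
}}

```text
time_s: 15.92
position: [0.51, -0.2282, 0.0378]
eef_rot: [[0.001, -0.16, 0.987], [-0.0, 0.987, 0.16], [-1.0, -0.001, 0.001]]
ft_force: [0.2, -0.4, 0.2]
finger_gap: 0.0175
```

```bash
python3 -c "
from h import *
go(508.4,-227,36,99.2)"
```

```text
(508.4, -227, 36, 99.2) -> [ 1.8  1.4 -1.4] [0.01 0.01 0.01] pos [ 510.  -228.2   37.8] f [ 0.2 -0.4  0.2] gap 17.5 t 15.92
```

Call:
{"op": "arm_command", "data": {
  "commands": "0.5 0 0 0 0 0; 1 0 0 0 0 0; 1.5 0 0 0 0 0; 1.5 0 0 0 0 0; 1.5 0 0 0 0 0"
}}

```text
time_s: 16.33
position: [0.5095, -0.2283, 0.0362]
eef_rot: [[0.0, -0.16, 0.987], [-0.0, 0.987, 0.16], [-1.0, -0.0, 0.0]]
ft_force: [-0.3, 0.7, -1.4]
finger_gap: 0.0178
```

Call:
{"op": "arm_command", "data": {
  "commands": "0 0 0 0 0 0; 0 0 0 0 0 0; 0 0 0 0 0 0",
  "hand": -0.4
}}

```text
time_s: 16.58
position: [0.5095, -0.2283, 0.036]
eef_rot: [[0.0, -0.16, 0.987], [-0.0, 0.987, 0.16], [-1.0, -0.0, 0.0]]
ft_force: [-0.6, -0.6, -0.1]
finger_gap: 0.0271
```

Call:
{"op": "arm_command", "data": {
  "commands": "-15 0 0 0 0 0; -50 0 0 0 0 0; -90 0 0 0 0 0; -90 40 0 0.3 0 0; -90 80 0 0.6 0 0; -90 120 0 1 0 0; -90 160 0 1.4 0 0; -90 200 0 1.8 0 0; -90 240 0 2.2 0 0; -90 280 -10 2.6 0 0"
}}

```text
time_s: 17.42
position: [0.4558, 0.0485, 0.1264]
eef_rot: [[0.003, 0.068, 0.998], [0.001, 0.998, -0.068], [-1.0, 0.001, 0.003]]
ft_force: [1.1, 0.2, 0.0]
finger_gap: 0.0271
```

```bash
python3 - <<'E'
from h import *
go(467.8,348,125,86.3)
im=cv2.cvtColor(snapshot("top"),cv2.COLOR_RGB2BGR);h=cv2.cvtColor(im,cv2.COLOR_BGR2HSV);H,S,V=[h[...,i].astype(int) for i in range(3)]
R=((H<8)|(H>172))&(S>130)&(V>60);print("feeler",rect("top",blob(R,(400,110,510,210)),.023))
Y=(abs(H-27)<8)&(S>130)&(V>70);print("scr",rect("top",blob(Y,(180,150,212,222)),.023))
cv2.imwrite("pics/t8.png",cv2.resize(im[105:225,170:510],None,fx=2.3,fy=2.3,interpolation=cv2.INTER_CUBIC))
E
```

```text
(467.8, 348, 125, 86.3) -> [  1.6 299.6  -8.6] [-0.04  0.03 -0.01] pos [455.8  48.5 126.4] f [1.1 0.2 0. ] gap 27.1 t 17.42
feeler {'n': 204, 'mean': array([ 508.7, -226.8]), 'rc': array([ 509. , -226.8]), 'size': array([68.3, 16.8]), 'rang': 9.1, 'pca': np.float64(9.05)}
scr {'n': 248, 'mean': array([466.9, 347.5]), 'rc': array([467.1, 347.5]), 'size': array([20.6, 68.9]), 'rang': 86.8, 'pca': np.float64(177.39)}
```

View pics/t8.png

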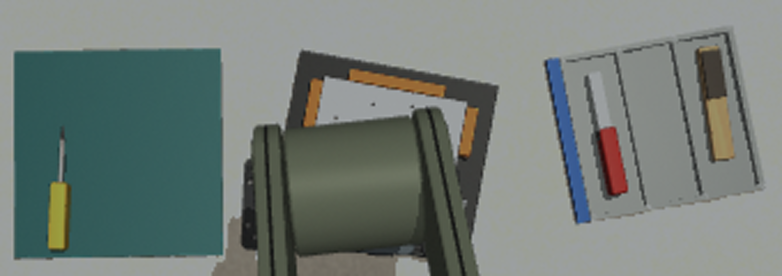

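The feeler lies centrally in lane 1 at crop (607,135). Lane 2 is empty, and the scriber is untouched at (59,190). I go on to the scriber.

Call:
{"op": "arm_command", "data": {
  "commands": "0 20 -1 0 0 0; 0 60 -2 0 0 0; 0 100 -4 0 0 0; 0 140 -5 -0.1 0 0; 0 180 -6 -0.1 0 0; 0 220 -7 -0.15 0 0; 0 260 -8 -0.15 0 0; 0 290 -9 -0.15 0 0; 0 299 -9 -0.15 0 0; 0 299 -9 -0.15 0 0",
  "hand": -0.1
}}

```text
time_s: 18.3
position: [0.4656, 0.3474, 0.1256]
eef_rot: [[0.0, 0.05, 0.999], [0.0, 0.999, -0.05], [-1.0, 0.0, 0.0]]
ft_force: [0.7, -1.1, 0.6]
finger_gap: 0.041
```

```bash
python3 -c "
from h import *
go(467.5,347.7,35.5,87)"
```

```text
(467.5, 347.7, 35.5, 87) -> [90.1  0.3  1.8] [ 0.03  0.   -0.  ] pos [465.6 347.4 125.6] f [ 0.7 -1.1  0.6] gap 41.0 t 18.3
```

Call:
{"op": "arm_command", "data": {
  "commands": "20 0 2 0 0 0; 50 0 2 0 0 0; 72 0 2 0 0 0; 84 0 2 0 0 0; 89 0 2 0 0 0; 90 0 2 0 0 0; 90 0 2 0 0 0; 90 0 2 0 0 0"
}}

```text
time_s: 18.97
position: [0.4684, 0.3452, 0.0371]
eef_rot: [[0.002, 0.054, 0.999], [0.001, 0.999, -0.054], [-1.0, 0.001, 0.002]]
ft_force: [0.2, 0.3, 0.5]
finger_gap: 0.041
```

Call:
{"op": "arm_command", "data": {
  "commands": "0 0 0 0 0 0; 0 0 0 0 0 0; 0 0 0 0 0 0; 0 0 0 0 0 0; 0 0 0 0 0 0; 0 0 0 0 0 0",
  "hand": -1
}}

```text
time_s: 19.47
position: [0.4679, 0.3458, 0.0365]
eef_rot: [[0.001, 0.053, 0.999], [0.001, 0.999, -0.053], [-1.0, 0.001, 0.001]]
ft_force: [-1.2, 0.3, 3.2]
finger_gap: 0.0176
```

Call:
{"op": "arm_command", "data": {
  "commands": "-20 0 0 0 0 0; -50 0 0 0 0 0; -85 0 0 0 0 0; -85 0 0 0 0 0; -85 0 0 0 0 0"
}}

```text
time_s: 19.88
position: [0.4685, 0.346, 0.1228]
eef_rot: [[0.004, 0.053, 0.999], [0.002, 0.999, -0.053], [-1.0, 0.003, 0.003]]
ft_force: [-0.1, -0.6, -0.7]
finger_gap: 0.0177
```

```bash
python3 -c "
from h import *
go(518.1,-286.2,118,99.2);print(read_state()['q'])"
```

```text
(518.1, -286.2, 118, 99.2) -> [   3.5 -628.7   83.1] [-2.45  0.04 -0.03] pos [468.5 346.  122.8] f [-0.1 -0.6 -0.7] gap 17.7 t 19.88
[ 6.16424281e-01  4.23977120e-01  1.71677703e+00 -9.33744199e-05
  9.96572890e-01 -9.01242674e-01]
```

Call:
{"op": "arm_command", "data": {
  "commands": "0 -20 2 0 0 0; 0 -60 8 -0.3 0 0; 0 -100 13 -0.6 0 0; 0 -140 18 -0.9 0 0; 0 -180 24 -1.1 0 0; 0 -220 29 -1.3 0 0; 0 -260 34 -1.5 0 0; 0 -300 40 -1.7 0 0; 0 -340 45 -1.9 0 0; 0 -380 50 -2.1 0 0"
}}

```text
time_s: 20.72
position: [0.4958, -0.0386, 0.1193]
eef_rot: [[-0.003, -0.131, 0.991], [0.0, 0.991, 0.131], [-1.0, 0.001, -0.003]]
ft_force: [0.6, 0.0, 0.1]
finger_gap: 0.0175
```

```bash
python3 -c "
from h import *
go(518.1,-286.2,118,99.2)"
```

```text
(518.1, -286.2, 118, 99.2) -> [   1.2 -248.4  -10.2] [-0.34 -0.04 -0.01] pos [495.8 -38.6 119.3] f [0.6 0.  0.1] gap 17.5 t 20.72
```

Call:
{"op": "arm_command", "data": {
  "commands": "0 -35 0 0 0 0; 0 -75 -2 0 0 0; 0 -115 -4 -0.1 0 0; 0 -155 -6 -0.2 0 0; 0 -195 -8 -0.3 0 0; 0 -230 -10 -0.34 0 0; 0 -248 -10 -0.34 0 0; 0 -248 -10 -0.34 0 0; 0 -248 -10 -0.34 0 0"
}}

```text
time_s: 21.47
position: [0.5183, -0.284, 0.1189]
eef_rot: [[-0.003, -0.157, 0.988], [0.002, 0.988, 0.157], [-1.0, 0.003, -0.003]]
ft_force: [-0.1, 0.7, -1.2]
finger_gap: 0.0176
```

```bash
python3 -c "
from h import *
go(518.1,-286.2,36.9,99.2)"
```

```text
(518.1, -286.2, 36.9, 99.2) -> [82.  -2.3 -0.3] [-0.03 -0.03 -0.03] pos [ 518.3 -284.   118.9] f [-0.1  0.7 -1.2] gap 17.6 t 21.47
```

Call:
{"op": "arm_command", "data": {
  "commands": "10 -2 0 0 0 0; 35 -2 0 0 0 0; 60 -2 0 0 0 0; 72 -2 0 0 0 0; 78 -2 0 0 0 0; 81 -2 0 0 0 0; 81.5 -2 0 0 0 0; 81.5 -2 0 0 0 0; 81.5 -2 0 0 0 0; 81.5 -2 0 0 0 0"
}}

```text
time_s: 22.3
position: [0.5204, -0.2861, 0.0404]
eef_rot: [[0.002, -0.159, 0.987], [-0.001, 0.987, 0.159], [-1.0, -0.001, 0.002]]
ft_force: [-0.3, -0.3, -0.0]
finger_gap: 0.0178
```

Call:
{"op": "arm_command", "data": {
  "commands": "0.5 0 0 0 0 0; 0.5 0 0 0 0 0; 0.5 0 0 0 0 0"
}}

```text
time_s: 22.55
position: [0.5199, -0.286, 0.0392]
eef_rot: [[0.0, -0.159, 0.987], [-0.0, 0.987, 0.159], [-1.0, -0.0, 0.0]]
ft_force: [-0.7, 0.3, -0.3]
finger_gap: 0.0177
```

Call:
{"op": "arm_command", "data": {
  "commands": "0.7 0 0 0 0 0; 1.4 0 0 0 0 0; 2 0 0 0 0 0; 2.4 0 0 0 0 0; 2.4 0 0 0 0 0; 2.4 0 0 0 0 0"
}}

```text
time_s: 23.05
position: [0.5198, -0.2859, 0.0366]
eef_rot: [[-0.0, -0.159, 0.987], [0.0, 0.987, 0.159], [-1.0, 0.0, -0.0]]
ft_force: [-1.2, -0.6, 1.0]
finger_gap: 0.0178
```

Call:
{"op": "arm_command", "data": {
  "commands": "0 0 0 0 0 0; 0 0 0 0 0 0; 0 0 0 0 0 0",
  "hand": -0.4
}}

```text
time_s: 23.3
position: [0.5199, -0.2859, 0.0365]
eef_rot: [[0.0, -0.159, 0.987], [0.0, 0.987, 0.159], [-1.0, -0.0, 0.0]]
ft_force: [0.4, 0.1, 0.8]
finger_gap: 0.0274
```

Call:
{"op": "arm_command", "data": {
  "commands": "-15 0 0 0 0 0; -50 0 0 0 0 0; -90 0 0 0 0 0; -100 0 -30 0 0 0; -110 0 -60 0 0 0; -120 0 -90 0 0 0; -120 0 -120 0 0 0; -120 0 -140 0 0 0; -120 0 -140 0 0 0; -120 0 -140 0 0 0"
}}

```text
time_s: 24.13
position: [0.3813, -0.3084, 0.1568]
eef_rot: [[0.001, -0.157, 0.988], [-0.0, 0.988, 0.157], [-1.0, -0.0, 0.001]]
ft_force: [0.2, 0.6, -0.2]
finger_gap: 0.0271
```

```bash
python3 - <<'E'
from h import *
barcheck()
im=cv2.cvtColor(snapshot("top"),cv2.COLOR_RGB2BGR);h=cv2.cvtColor(im,cv2.COLOR_BGR2HSV);H,S,V=[h[...,i].astype(int) for i in range(3)]
R=((H<8)|(H>172))&(S>130)&(V>60);print("feeler",rect("top",blob(R,(400,110,510,210)),.023))
Y=(abs(H-27)<8)&(S>130)&(V>70);print("scr",rect("top",blob(Y,(425,110,475,210)),.023))
s=snapshot("side")[170:290,290:500]
cv2.imwrite("pics/f9.png",np.hstack([cv2.resize(im[105:225,270:510],(480,240),interpolation=cv2.INTER_CUBIC),cv2.resize(s[:,:,::-1],(320,240))]))
E
```

```text
bar -x edge at -29.67 slope deg -0.03 rms 0.7
-70 [153, 154, 154, 150, 139, 151, 154, 154, 153]
-60 [154, 153, 153, 153, 150, 150, 153, 154, 154]
60 [154, 154, 153, 150, 136, 149, 154, 154, 154]
70 [154, 154, 153, 152, 139, 142, 153, 154, 154]
bar y extent -92 86
feeler {'n': 204, 'mean': array([ 509. , -226.7]), 'rc': array([ 509. , -226.8]), 'size': array([68.3, 16.8]), 'rang': 9.1, 'pca': np.float64(9.39)}
scr {'n': 206, 'mean': array([ 518.8, -283.9]), 'rc': array([ 519.1, -283.9]), 'size': array([68.6, 16.8]), 'rang': 9.0, 'pca': np.float64(8.91)}
```

View pics/f9.png

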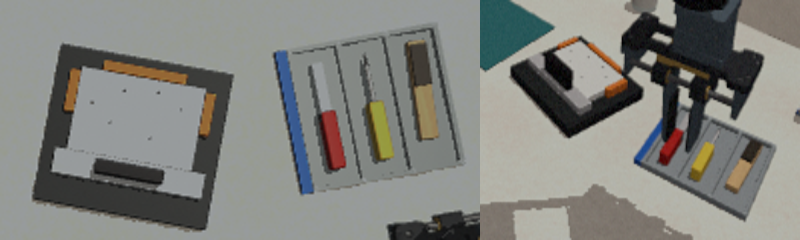

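The final picture shows the feeler in lane 1 (330,120), the scriber in lane 2 (375,110), the brush in lane 3 (420,90) and the straightedge flush on the plaque (130,170). The arm is clear of everything, so I hand the job in.

```bash
python3 -c "
from cell import *
print(finish_job())"
```

```text
the job is handed in; nothing more can be done
None
```

The job is done and was handed in at about 24 s of the 72 s allowed; the hand-in gave no verdict.

- **Straightedge:** It was set down on the granite without a drop and pressed against the plaque's free edge with about 6 N. The last top-view check puts its outer side 29.7 mm from the edge (30 mm is flush), parallel within 0.03°. It covers −92 to +86 mm of the ±75 mm edge, so it sits about 3 mm off-centre along it.
- **Instruments:** The red feeler gauge was laid in lane 1 first. The middle-sized yellow scriber, the one from the mat, went into lane 2 after it. Both lie flat and parallel to the lanes. The brush is still in lane 3.
- **Problem and disagreements:**
  - **Stuck slide:** My first slide towards the plaque stuck on friction about 6 mm short, at roughly 15 N sideways and 20 N vertical. I raised the bar about 1.5 mm, slid it home and lowered it.
  - **Contact point:** Contact came about 0.7 mm beyond the camera estimate, which is within the calibration.
  - **Tray position:** My first tray estimate was off by about 5 mm because the blue strip lies outside the rim. I corrected it before placing anything in the tray.

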